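Hang the tool pail on the glass bench rail

ROBOT

A 6-joint arm with a two-finger parallel gripper is mounted at the origin on the work surface. World frame = base frame: x ahead of the robot, y to its left, z up, the work surface at z = 0. Lengths are in m, angles in degrees, forces in N, time in s.
With the tool pointing down it reaches from about 0.275 to 1 m from the base axis. Payload 8.4 kg.
Tool frame: the origin (TCP) lies midway between the tips of the shut fingers; the grasp point (between the pads) lies 19 mm behind it; z points along the fingers, y is the line along which they close (so a half turn about z gives the same grasp; the last joint's range is limited). The gripper opens to 85 mm and grips with 20 to 120 N. Pads are 22 mm wide; open, the fingers measure 114 mm over their backs; the gripper's body (76 mm by 85 mm) begins 54 mm behind the grasp point. The pads swing forward as they close: fully open they stand 13 mm farther back than shut.
Start: joints at [77.212, 20.225, 93.587, -0, 66.188, -0.138], TCP at [0.137, 0.61, 0.231] pointing down, gripper open.
Joint ranges: [-150.9, 150.9], [-52.94, 120.26], [3.33, 152.33], [-74.26, 254.26], [0, 154.13], [-172.89, 172.89]. Speed limits (degrees/s): [127.2, 127.2, 159.86, 180, 180, 180].

INTERFACE

Orientations are given as [roll, pitch, yaw] about the fixed x, y, z axes, in that order (R = Rz(yaw) Ry(pitch) Rx(roll)).
In Python, from plant import bot gives the robot as it stands.
- The arm moves only by the tool drive_tool, never from a script. Its argument "commands" is a list of rows, each a list of 3 entries, a list of its own where there are three numbers: the shift along the tool's x, y, z in units of 30 mm (1.0 is 30 mm), then the turn, a rotation vector about the tool's x, y, z in units of 5 degrees (1.0 is 5 degrees), then the opening, from -1 (shut) to 1 (fully open). In form: [[[dx, dy, dz], [ax, ay, az], grip], ...]. A call has 1 to 8 rows; each row shifts and turns the commanded pose from where the row before left it, along the tool's axes as they then stand; what a row does not reach is not made up. A row lasts 1/10 s, in which the tool goes at most 50 mm and 8.59 degrees, less where a joint would pass 70% of its speed; a pose out of reach is approached as far as the arm can. A call is refused whole if a number of a shift passes 1 or a number of a turn 1, either way. A call with a gripper value outside its range is refused whole. The fingers move at their own pace and stop on an object; "grip_force" is the grip in N (left out, the last holds). Time passes only in rows, so rows that do not move let the fingers close. It gives the time, the measured TCP pose, the force, the opening and the grip force at its end, in the units of the state.
- bot.get_obs(): the state, without advancing time (a new reading comes with each control period).
- bot.read_camera(name): name is "side" or "top"; returns a dict with "img" (400x640x3 uint8, blue, green, red), "K" (3x3 intrinsics, pixels), "pose" (4x4, takes a point from camera to world coordinates). Camera axes: x right, y down, z forward; pixel columns grow to the right and rows downward; lengths in m; the calibration is good to about 2 mm. A picture is of the moment at which its call begins. There is no depth.
- bot.finish_job(): hands the job in; it is judged then, once.
Trained networks look in a picture, given as the dict that the camera call returned (one of the last four; its "shot" number tells which), for a name from the list of things; names that differ only in an ending like _2 or _b are one class to them, and where a whole thing is asked for, a point or a joint stands for the part that bears it (a point fixed in the world has none). Each returns a list of dicts, best first, with "score" (0 to 1); they miss things now and then, are a little off and sometimes report something else, mostly with a low value. They report only what shows in the picture. A call takes as long as a camera call. They do not tell look-alikes from the thing itself.
- bot.recognise(thing, picture): "box" ([left, top, right, bottom] as shares, 0 to 1, of the picture: columns of its width, rows of its height, round what is visible of it).
The state is a dict: "clock": time; "qpos": joint angles; "qvel": joint speeds; "joint_efforts": joint torques, N m; "eef_pos": TCP position; "tool_rot": TCP orientation; "wrist_force": force on the tool from outside, world axes, zero at the start; "torque": the same for the moment, N m; "grip_width": opening from 0.0 (shut) to 1.0 (fully open); "grip_force": force on a finger pad.
Only numpy, scipy, OpenCV 4.12 (cv2) and the standard library are available. Lean on these libraries where they do the work, as an engineer would, in place of code of your own. Each camera call takes 0.05 s, during which the arm holds its last target. There are 200 camera calls.

TASK

Take the S-hook out of its wooden block, hook its upper curl over the bar of the tool rail so that it drops right into the bar's notch, and let go of it. Then hang the pail by its bail in the hook's lower curl and leave it hanging still and clear of the bench. The bar is only lightly clamped: feel your way along it gently, never pressing the hook on it with more than 20 N, and leave the other things on the bench alone.

Things in the scene. Friction and masses are not known exactly. Their poses are not given: they have to be found in the camera images.
- hook: Steel S-hook of 12 x 5 mm flat bar, 140 g, 12 mm wide in y, curls in its x-z plane. Origin: underside of the crown, which bears on the bar. Upper curl 22 mm wide inside, inside flat for 16 mm: shank at -x, straight down to z -32; short tip at +x ends at z -10, so its mouth opens down and to +x. Shank then slants to x +13.5, z -74. Starts upright and loose in the block's slot.
- hook_tab (a point): Centre of the upright grip tab on the hook's crown: 22 mm (x) by 12 mm (y) by 32 mm tall, spanning 4 to 36 mm above the hook's origin; this point is 20 mm above it. Pinch it across y; the bar passes just under the crown.
- hook_lower (a point): Inside of the bottom of the hook's lower curl, 88 mm below the hook's origin (outside 93 mm). This curl is 22 mm wide inside, 12 mm in y; its shank side is at +x, its short tip at -x ends 12 mm above this point, so its mouth opens up and to -x. Axes as the hook.
- hook_block: Fixed wooden block 80 (x) x 56 (y) x 50 mm. Origin at the centre of its underside. A slot in its top, 37 mm (x) by 16 mm (y), 38 mm deep, holds the hook upright, lower curl down, hook x along block x.
- tool_rail: Fixed steel tool rail. Origin on the bench under its middle, z up, x pointing away from the robot. Two 20 mm posts at y +-170 mm on 70 x 50 mm feet clamp a level bar that runs along y: 14 mm wide, 16 mm tall, 440 mm long, top face 246 mm above the bench. Clamp screws stand 12 mm over the bar at the posts.
- rail_mid (a point): Middle of the posts at the bar's top face; axes as tool_rail. Not the notch: the bar has one notch across its top, 18 mm long (y), 6 mm deep, flat floor, square sides. The bar was clamped shifted endwise, so the notch centre lies anywhere within 30 mm of this point along y; no pose tells where: see it or feel for it.
- pail: Small metal pail, 80 mm across the rim, 70 mm tall, 140 to 280 g. Origin under its centre, z up. Stub wooden grip to -x: 14 mm wide (y), z 42 to 66 mm, x -38 to -100 mm. Stiff upright wire bail, fixed to the pail, in its y-z plane. Hung by the bail it stays upright within a few degrees.
- pail_grip (a point): On the pail's wooden grip where to pinch it across y: 75 mm out to the pail's -x, 54 mm above its underside.
- pail_bail (a point): Middle of the bail's straight top, on the wire's axis: 110 mm above the pail's underside. Wire 8 mm thick, straight for 30 mm either side along y. Axes as the pail.
- gas_bottle: Bystander: yellow gas bottle standing, 72 mm diameter, 205 mm tall, origin under its centre.
- shaping_cup: Bystander: wooden shaping cup 90 mm diameter, 50 mm tall, with a 130 mm handle to its +x, origin under the cup's centre.
- wax_tin: Bystander: dark round tin 72 mm diameter, 40 mm tall, origin under its centre.
Mind the look-alikes: they are no part of the job. There is more than one size of the hook; the one meant has the size given above.

How it is judged (in metres and radians):
On the way, in this order (a step that is already met when the one before it is completed fails the run):
1. the hook sits in the notch of the bar, upright, and the robot has let go of it (z of hook in the frame of rail_mid between -0.009 and -0.0035 m and x of hook in the frame of rail_mid between -0.008 and 0.008 m and angle between hook's own z axis and vertical below 0.2 rad and contact force between hook and tool_rail above 0.5 N and contact force between hook and the fingers below 0.05 N), for 0.2 s.
2. the pail hangs by its bail in the lower curl, clear of the bench (contact force between pail and hook above 0.8 N and height (world z) of pail above 0.025 m and z of hook in the frame of rail_mid below -0.0035 m and contact force between pail and the fingers below 0.05 N), for 0.2 s.
At the end, for the whole second after the job is handed in: Hook released in the notch (crown 3.5-9 mm below the bar's top face, within 8 mm of its centre line, upright within 0.2 rad); pail hangs by its bail in the lower curl (underside 180-204 mm below the hook's origin, over 25 mm above the bench, upright within 0.3 rad); both still (z of hook in the frame of rail_mid between -0.009 and -0.0035 m and x of hook in the frame of rail_mid between -0.008 and 0.008 m and angle between hook's own z axis and vertical below 0.2 rad and contact force between pail and hook above 0.8 N and z of pail in the frame of hook between -0.204 and -0.18 m and height (world z) of pail above 0.025 m and angle between pail's own z axis and vertical below 0.3 rad and linear speed of pail below 0.05 m/s and linear speed of hook below 0.03 m/s); the robot touches nothing.
It fails at once if the hook is pressed or struck on the tool rail with more than 20 N (contact force between hook and tool_rail above 20 N).
It fails at once if a bystander (gas bottle, shaping cup, wax tin) is moved more than 20 mm (distance of any of gas_bottle, shaping_cup, wax_tin from where it was at the start of the episode above 0.02 m).
It also fails if it takes over 72 s, if anything falls off the work surface, if the arm or the gripper's body presses on something with over 40 N, if the wrist force passes 120 N, or if a joint passes its speed limit or range.

## Working session

There is one attempt and no reset: what is moved stays moved. The work goes in short steps, Python scripts to look and compute and a tool call to move; the robot and the scene stay as the last step left them, time stands still between calls to the robot, and variables do not carry over. Pictures are saved under pics/ and viewed, at most 10 in all, crops included, and the job is handed in when it is done.

Besides the shell and the picture viewer there is one more tool, called after ">>>" as name([rows], argument=value, ...), one row to a line, values as JSON. drive_tool: Moves the arm, as the interface text tells. Its arguments: {"type":"object","properties":{"commands":{"type":"array","items":{"type":"array"}},"grip_force":{"type":"number"}},"required":["commands"]}

```bash
mkdir -p pics; cat > h.py <<'E'
import numpy as np, cv2
from plant import bot
def ray(p,u,v):
    K=np.array(p["K"]);T=np.array(p["pose"])
    d=T[:3,:3]@np.linalg.solve(K,[u,v,1.]);return T[:3,3],d/np.linalg.norm(d)
def atz(p,u,v,z):
    o,d=ray(p,u,v);return o+d*(z-o[2])/d[2]
def tri(*rs):
    A=0;b=0
    for o,d in rs:
        M=np.eye(3)-np.outer(d,d);A=A+M;b=b+M@o
    x=np.linalg.solve(A,b);return x,[np.linalg.norm((np.eye(3)-np.outer(d,d))@(x-o)) for o,d in rs]
def proj(p,X):
    T=np.linalg.inv(np.array(p["pose"]));c=T[:3,:3]@np.array(X)+T[:3,3];q=np.array(p["K"])@c;return q[:2]/q[2]
E
python3 - <<'E'
from h import *
import pickle
D={}
for n in("side","top"):
    p=bot.read_camera(n);D[n]=p;cv2.imwrite(f"pics/{n}0.png",p["img"])
    print(n,np.round(p["K"],1).tolist(),np.round(p["pose"],3).tolist())
    for t in["hook","hook_tab","hook_lower","hook_block","tool_rail","pail","pail_grip","pail_bail","gas_bottle","shaping_cup","wax_tin"]:
        print(t,[(np.round(np.array(r["box"])*[640,400,640,400],1).tolist(),round(r["score"],2)) for r in bot.recognise(t,p)[:4]])
pickle.dump(D,open("D.pkl","wb"));print(bot.get_obs())
E
```

```text
side [[508.1, 0.0, 311.8], [0.0, 508.1, 190.4], [0.0, 0.0, 1.0]] [[0.687, -0.456, 0.567, -0.365], [-0.727, -0.42, 0.543, -0.843], [-0.009, -0.785, -0.619, 1.151], [0.0, 0.0, 0.0, 1.0]]
hook [([324.2, 228.0, 339.8, 276.9], 0.82), ([362.7, 247.6, 371.2, 280.6], 0.58), ([380.2, 277.5, 395.0, 306.2], 0.53)]
hook_tab [([324.8, 229.7, 340.4, 272.3], 0.73), ([357.5, 249.3, 368.0, 283.3], 0.63)]
hook_lower [([325.3, 229.2, 338.8, 278.6], 0.66), ([358.8, 252.4, 367.9, 286.0], 0.49), ([382.0, 281.9, 397.6, 308.0], 0.41)]
hook_block [([349.9, 267.1, 378.9, 297.0], 0.82)]
tool_rail [([271.9, 137.1, 393.5, 242.9], 0.76)]
pail [([231.0, 181.9, 262.1, 217.3], 0.9)]
pail_grip [([230.1, 185.1, 263.8, 213.7], 0.8)]
pail_bail [([228.6, 180.1, 260.4, 215.5], 0.85)]
gas_bottle [([262.2, 119.8, 279.3, 176.4], 0.96)]
shaping_cup [([414.5, 239.1, 474.7, 276.2], 0.97)]
wax_tin []
top [[431.2, 0.0, 322.6], [0.0, 431.2, 192.6], [0.0, 0.0, 1.0]] [[-0.024, -0.986, 0.163, 0.31], [-1.0, 0.024, 0.003, -0.01], [-0.007, -0.163, -0.987, 1.502], [0.0, 0.0, 0.0, 1.0]]
hook [([239.9, 144.5, 385.8, 192.3], 0.61), ([365.0,
[... 797 characters left out ...]
, 260.3, 246.8], 0.49)]
{'clock': 1.2, 'qpos': array([ 7.72123819e+01,  2.02274441e+01,  9.35880561e+01,  5.28624134e-04,
        6.61886709e+01, -1.36818949e-01]), 'qvel': array([ 0.1307718 , -0.02299308,  0.06229114, -0.01514669, -0.04603891,
       -0.08171163]), 'joint_efforts': array([-5.29163135e-04, -6.05169225e+01, -3.42457294e+01,  9.31558429e-05,
        7.12784058e-04, -2.56638486e-05]), 'eef_pos': array([0.13686672, 0.60981434, 0.23125033]), 'tool_rot': array([-1.79995830e+02, -4.93571305e-04,  1.67348987e+02]), 'wrist_force': array([ 0.58558252, -1.20317545,  0.45731167]), 'torque': array([0.04875848, 0.015668  , 0.03218606]), 'grip_force': 0.0, 'grip_width': 0.9999899322481184}
```

```bash
ls pics
```

```text
side0.png
top0.png
```

View pics/side0.png

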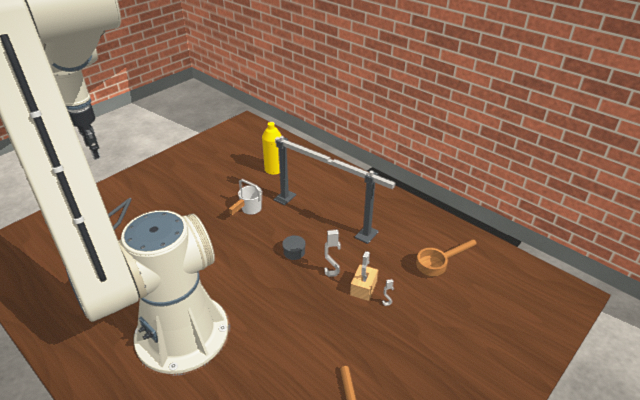

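View pics/top0.png

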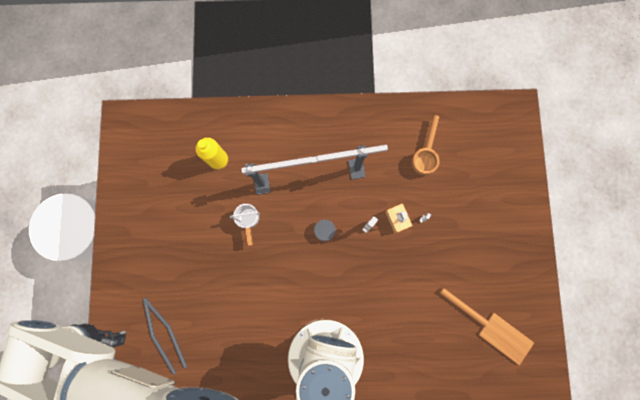

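```bash
python3 - <<'E'
from h import *
import pickle
D=pickle.load(open("D.pkl","rb"))
def crop(n,x0,y0,x1,y1,w,h):
    c=cv2.resize(D[n]["img"][y0:y1,x0:x1],(w,h),interpolation=cv2.INTER_CUBIC)
    s=w/(x1-x0)
    for u in range((x0//10+1)*10,x1,10): cv2.putText(c,str(u),(int((u-x0)*s),8),0,.3,(0,255,255));cv2.line(c,(int((u-x0)*s),10),(int((u-x0)*s),14),(0,255,255))
    for v in range((y0//10+1)*10,y1,10): cv2.putText(c,str(v),(0,int((v-y0)*s)+3),0,.3,(0,255,255))
    return c
a=np.hstack([crop("side",340,240,400,310,257,300),crop("top",355,195,435,245,480,300)])
a=np.hstack([a,np.zeros((300,800-a.shape[1],3),np.uint8)])
b=np.hstack([crop("side",270,130,400,190,800,369)])[:300]
cv2.imwrite("pics/m1.png",np.vstack([a,b]))
c=crop("top",230,135,390,205,800,350)
d=np.hstack([crop("side",220,170,280,220,300,250),crop("top",220,195,270,250,227,250)])
d=np.hstack([d,np.zeros((250,800-d.shape[1],3),np.uint8)])
cv2.imwrite("pics/m2.png",np.vstack([c,d]))
E
```

```text
(no output)
```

View pics/m1.png

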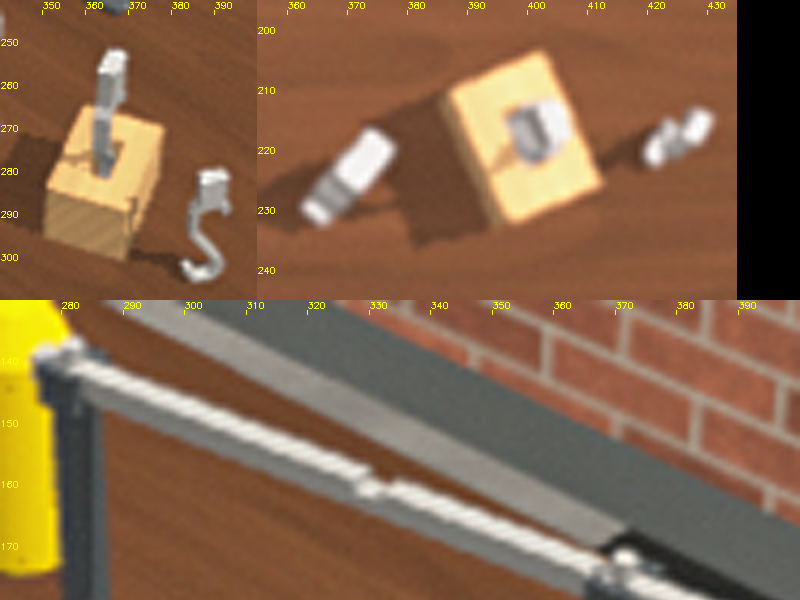

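View pics/m2.png

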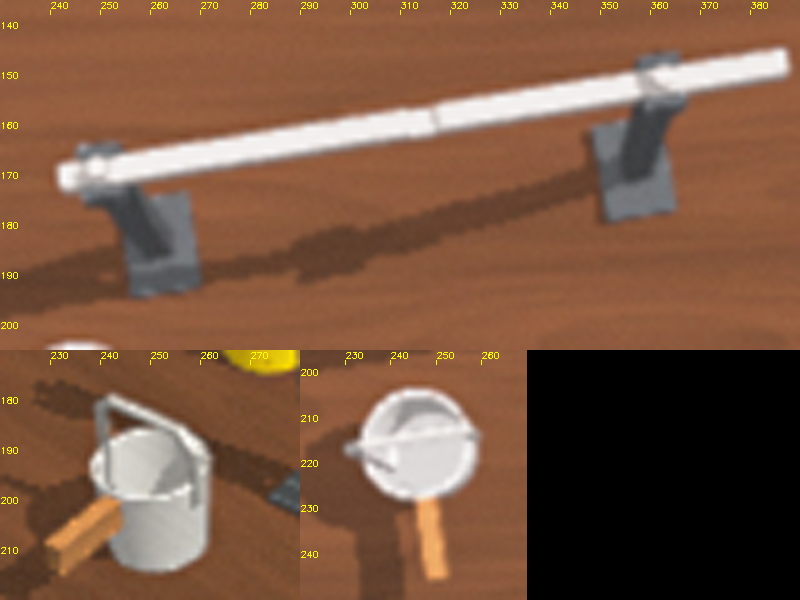

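Candidates for the hook: the big one (side 332,253; top 371,224), the one in the block (side 366,267; top 402,217), the small one (side 389,292; top 425,219). The crop confirms the middle one stands in the block's slot, so I choose it. The notch shows in the side view at about (329.8,160.1), with a faint line in the top view near (316,158.8). The pail's grip points towards the robot.

```bash
python3 - <<'E'
from h import *
import pickle
D=pickle.load(open("D.pkl","rb"));S,T=D["side"],D["top"]
P={"A":((378.1,269.9),(403,203.7)),"B":((369.9,287.9),(412.7,225.5)),"C":((351,282.7),(397.2,232)),"Dd":((361.5,264.5),(387.2,211.2)),
"tabtop":((367.1,252.5),(403.8,215.7)),"scrL":((281.7,137.6),(249.4,168)),"scrR":((371.1,172.3),(361,150.4)),
"notch":((329.8,160.1),(316,158.8)),"bailL":((242,179.6),(231.5,217)),"bailR":((261.6,191),(258.5,213.5)),"gripend":((231.4,211),(250.4,244.6))}
R={}
for k,(s,t) in P.items():
    x,e=tri(ray(S,*s),ray(T,*t));R[k]=x;print(k,np.round(x*1000,1),np.round(np.array(e)*1000,1))
c=sum(R[k] for k in["A","B","C","Dd"])/4;print("block",c*1000)
a=(R["A"]+R["Dd"]-R["B"]-R["C"]);print("block yaw",np.degrees(np.arctan2(a[1],a[0])),"len",np.linalg.norm(R["A"]-R["B"]),np.linalg.norm(R["A"]-R["Dd"]))
v=R["scrL"]-R["scrR"];print("rail mid",(R["scrL"]+R["scrR"])/2*1000,"yaw",np.degrees(np.arctan2(-v[0],v[1])),np.linalg.norm(v))
v=R["bailL"]-R["bailR"];m=(R["bailL"]+R["bailR"])/2;print("bail",m*1000,np.degrees(np.arctan2(-v[0],v[1])),np.linalg.norm(v)); g=m-R["gripend"];print("gripyaw",np.degrees(np.arctan2(g[1],g[0])),np.linalg.norm(g[:2]))
# bar edges in top view -> centre line by bright mask
im=T["img"].astype(int);g=im.min(2)
pts=[]
for u in list(range(258,355,1)):
    col=g[140:182,u].astype(float);bg=np.median(col);w=np.clip(col-130,0,None)
    if w.sum()>0: pts.append((u,140+(w*np.arange(42)).sum()/w.sum(),w.sum()))
pts=np.array(pts);f=np.polyfit(pts[:,0],pts[:,1],1)
for u in(260,316,352):print("barline",np.round(atz(T,u,np.polyval(f,u),.246)*1000,1))
print("profile",[(int(p[0]),int(p[2])) for p in pts if 303<p[0]<328])
# slab of side image along bar
E
```

```text
A [ 504.3 -276.4   47.3] [1.2 1.2]
B [ 429.2 -304.1   53.7] [0.7 0.7]
C [ 409.1 -251.7   51.4] [0.3 0.3]
Dd [ 483.5 -224.9   47.8] [3.7 3.7]
tabtop [ 456.  -261.9  143.7] [2.7 2.7]
scrL [595.6 210.7 251. ] [0.6 0.6]
scrR [ 642.3 -123.8  249.8] [0.7 0.7]
notch [618.3  14.4 242.5] [3.7 3.7]
bailL [470.1 291.4 105.7] [3.5 3.5]
bailR [480.6 204.8  96.2] [3.6 3.6]
gripend [379.  241.1  51.3] [0.1 0.1]
block [ 456.54452059 -264.28935841   50.04773195]
block yaw 20.045472189699186 len 0.08029804196302973 0.05557698129675741
rail mid [618.98049492  43.48969326 250.39319204] yaw 7.950469047436717 0.33776147490640673
bail [475.33354377 248.0904282  100.96645324] 6.94946396894124 0.08781778931824938
gripyaw 4.128693929503705 0.09659836572578488
barline [598.8 179.6 246. ]
barline [622.1  11.9 246. ]
barline [637.2 -96.4 246. ]
profile [(304, 505), (305, 499), (306, 505), (307, 507), (308, 509), (309, 526), (310, 527), (311, 496), (312, 519), (313, 530), (314, 512), (315, 496), (316, 395), (317, 367), (318, 475), (319, 517), (320, 514), (321, 528), (322, 519), (323, 517), (324, 521), (325, 520), (326, 515), (327, 512)]
```

```bash
cat >> h.py <<'E'
from scipy.spatial.transform import Rotation as Ro
def plan(target,yaw,pitch=0.,n=None,pos=None,step=28):
    """rows to TCP target (m); tool down, yaw deg, tilt 'pitch' deg about tool y; printed as tool-axis rows"""
    o=bot.get_obs();R=Ro.from_euler('xyz',o["tool_rot"],degrees=True);p=np.array(o["eef_pos"] if pos is None else pos)*1000
    G=Ro.from_euler('xyz',[180,0,yaw],degrees=True)*Ro.from_euler('y',pitch,degrees=True)
    t=np.array(target)*1000;d=t-p;w=(R.inv()*G).as_rotvec(degrees=True)
    n=n or max(1,int(np.ceil(max(np.linalg.norm(d)/step,np.linalg.norm(w)/4.9))))
    for i in range(n):
        s=R.inv().apply(d/n)/30;print(np.round(s,2).tolist(),np.round(w/n/5,2).tolist());R=R*Ro.from_rotvec(w/n,degrees=True)
E
python3 - <<'E'
from h import *
import pickle
D=pickle.load(open("D.pkl","rb"));S,T=D["side"],D["top"]
plan([.4562,-.264,.27],20,n=33)
x,e=tri(ray(S,333,233),ray(T,376,219));print("bighook top",x,e)
# notch in side: sample along bar top-face line
from scipy.ndimage import map_coordinates as mc
g=S["img"].min(2).astype(float)
for dx in(-.004,0,.004):
    o=[]
    for y in np.arange(-.01,.042,.003):
        u,v=proj(S,[.6221-.139*(y-.0119)+dx,y,.246]);o.append(int(mc(g,[[v],[u]],order=1)[0]))
    print(dx,o)
print(np.round(np.arange(-.01,.042,.003)*1000))
E
```

```text
[-0.51, -0.79, -0.04] [-0.0, 0.0, 0.89]
[-0.57, -0.75, -0.04] [-0.0, 0.0, 0.89]
[-0.62, -0.7, -0.04] [-0.0, 0.0, 0.89]
[-0.68, -0.65, -0.04] [-0.0, 0.0, 0.89]
[-0.73, -0.6, -0.04] [-0.0, 0.0, 0.89]
[-0.77, -0.54, -0.04] [-0.0, 0.0, 0.89]
[-0.81, -0.48, -0.04] [-0.0, 0.0, 0.89]
[-0.84, -0.41, -0.04] [-0.0, 0.0, 0.89]
[-0.87, -0.35, -0.04] [-0.0, 0.0, 0.89]
[-0.9, -0.28, -0.04] [-0.0, 0.0, 0.89]
[-0.92, -0.21, -0.04] [-0.0, 0.0, 0.89]
[-0.93, -0.13, -0.04] [-0.0, 0.0, 0.89]
[-0.94, -0.06, -0.04] [-0.0, 0.0, 0.89]
[-0.94, 0.01, -0.04] [-0.0, 0.0, 0.89]
[-0.94, 0.09, -0.04] [-0.0, 0.0, 0.89]
[-0.93, 0.16, -0.04] [-0.0, 0.0, 0.89]
[-0.91, 0.23, -0.04] [-0.0, 0.0, 0.89]
[-0.89, 0.3, -0.04] [-0.0, 0.0, 0.89]
[-0.86, 0.37, -0.04] [-0.0, 0.0, 0.89]
[-0.83, 0.43, -0.04] [-0.0, 0.0, 0.89]
[-0.8, 0.5, -0.04] [-0.0, 0.0, 0.89]
[-0.76, 0.56, -0.04] [-0.0, 0.0, 0.89]
[-0.71, 0.62, -0.04] [-0.0, 0.0, 0.89]
[-0.66, 0.67, -0.04] [-0.0, 0.0, 0.89]
[-0.61, 0.72, -0.04] [-0.0, 0.0, 0.89]
[-0.55, 0.76, -0.04] [-0.0, 0.0, 0.89]
[-0.49, 0.8, -0.04] [-0.0, 0.0, 0.89]
[-0.42, 0.84, -0.04] [-0.0, 0.0, 0.89]
[-0.36, 0.87, -0.04] [-0.0, 0.0, 0.89]
[-0.29, 0.89, -0.04] [-0.0, 0.0, 0.89]
[-0.22, 0.91, -0.04] [-0.0, 0.0, 0.89]
[-0.14, 0.93, -0.04] [-0.0, 0.0, 0.89]
[-0.07, 0.94, -0.04] [-0.0, 0.0, 0.89]
bighook top [ 0.43784748 -0.16409942  0.17000308] [np.float64(0.006762542664101326), np.float64(0.006762542664101382)]
-0.004 [216, 215, 215, 215, 211, 194, 155, 138, 147, 156, 160, 177, 203, 214, 213, 212, 213, 215]
0 [208, 203, 199, 198, 197, 171, 122, 83, 76, 80, 97, 140, 186, 210, 191, 192, 206, 200]
0.004 [138, 142, 149, 142, 124, 121, 106, 70, 41, 43, 50, 83, 121, 135, 127, 125, 132, 136]
[-10.  -7.  -4.  -1.   2.   5.   8.  11.  14.  17.  20.  23.  26.  29.
  32.  35.  38.  41.]
```

>>> drive_tool([
  [[-0.51,-0.79,-0.04],[0,0,0.89],0],
  [[-0.57,-0.75,-0.04],[0,0,0.89],0],
  [[-0.62,-0.7,-0.04],[0,0,0.89],0],
  [[-0.68,-0.65,-0.04],[0,0,0.89],0],
  [[-0.73,-0.6,-0.04],[0,0,0.89],0],
  [[-0.77,-0.54,-0.04],[0,0,0.89],0],
  [[-0.81,-0.48,-0.04],[0,0,0.89],0],
  [[-0.84,-0.41,-0.04],[0,0,0.89],0],
])

```text
clock: 2.0
eef_pos: [0.2148, 0.3969, 0.241]
tool_rot: [180.0, -0.0, 131.6]
wrist_force: [0.5, -0.6, 0.3]
grip_width: 0.498
grip_force: 0.0
```

>>> drive_tool([
  [[-0.87,-0.35,-0.04],[0,0,0.89],0],
  [[-0.9,-0.28,-0.04],[0,0,0.89],0],
  [[-0.92,-0.21,-0.04],[0,0,0.89],0],
  [[-0.93,-0.13,-0.04],[0,0,0.89],0],
  [[-0.94,-0.06,-0.04],[0,0,0.89],0],
  [[-0.94,0.01,-0.04],[0,0,0.89],0],
  [[-0.94,0.09,-0.04],[0,0,0.89],0],
  [[-0.93,0.16,-0.04],[0,0,0.89],0],
])

```text
clock: 2.8
eef_pos: [0.2928, 0.1849, 0.2508]
tool_rot: [180.0, -0.0, 96.0]
wrist_force: [1.0, 0.5, 0.4]
grip_width: 0.497
grip_force: 0.0
```

>>> drive_tool([
  [[-0.91,0.23,-0.04],[0,0,0.89],0],
  [[-0.89,0.3,-0.04],[0,0,0.89],0],
  [[-0.86,0.37,-0.04],[0,0,0.89],0],
  [[-0.83,0.43,-0.04],[0,0,0.89],0],
  [[-0.8,0.5,-0.04],[0,0,0.89],0],
  [[-0.76,0.56,-0.04],[0,0,0.89],0],
  [[-0.71,0.62,-0.04],[0,0,0.89],0],
  [[-0.66,0.67,-0.04],[0,0,0.89],0],
])

```text
clock: 3.6
eef_pos: [0.3714, -0.0268, 0.2604]
tool_rot: [180.0, -0.0, 60.4]
wrist_force: [1.2, 0.0, -0.2]
grip_width: 0.498
grip_force: 0.0
```

>>> drive_tool([
  [[-0.61,0.72,-0.04],[0,0,0.89],0],
  [[-0.55,0.76,-0.04],[0,0,0.89],0],
  [[-0.49,0.8,-0.04],[0,0,0.89],0],
  [[-0.42,0.84,-0.04],[0,0,0.89],0],
  [[-0.36,0.87,-0.04],[0,0,0.89],0],
  [[-0.29,0.89,-0.04],[0,0,0.89],0],
  [[-0.22,0.91,-0.04],[0,0,0.89],0],
  [[-0.14,0.93,-0.04],[0,0,0.89],0],
])

```text
clock: 4.4
eef_pos: [0.4498, -0.2381, 0.2698]
tool_rot: [180.0, -0.0, 24.8]
wrist_force: [0.7, 0.5, 0.3]
grip_width: 0.499
grip_force: 0.0
```

>>> drive_tool([
  [[-0.07,0.94,-0.04],[0,0,0.89],0],
  [[0,0,0],[0,0,0],0],
])

```text
clock: 4.6
eef_pos: [0.4606, -0.266, 0.271]
tool_rot: [179.9, -0.0, 20.3]
wrist_force: [0.5, 0.6, 0.0]
grip_width: 0.499
grip_force: 0.0
```

```bash
python3 - <<'E'
from h import *
o=bot.get_obs();print(o["clock"],o["qpos"],o["grip_width"])
plan([.4562,-.264,.160],20)
E
```

```text
4.6 [-3.01448017e+01  9.67039908e+00  1.02445627e+02 -3.96627013e-02
  6.77902205e+01  3.95899595e+01] 0.4993695774053987
[-0.03, -0.03, 0.93] [0.0, -0.0, 0.01]
[-0.03, -0.03, 0.93] [0.0, -0.0, 0.01]
[-0.03, -0.03, 0.93] [0.0, -0.0, 0.01]
[-0.03, -0.03, 0.93] [0.0, -0.0, 0.01]
```

>>> drive_tool([
  [[-0.04,-0.04,0.9],[0,0,0],0],
  [[-0.04,-0.04,0.9],[0,0,0],0],
  [[-0.04,-0.04,0.9],[0,0,0],0],
  [[0,0,0.9],[0,0,0],0],
  [[0,0,0.9],[0,0,0],0],
  [[0,0,0.6],[0,0,0],0],
  [[0,0,0],[0,0,0],0],
])

```text
clock: 5.3
eef_pos: [0.453, -0.2597, 0.1158]
tool_rot: [-179.8, 0.2, 20.6]
wrist_force: [0.4, 0.3, -0.0]
grip_width: 0.499
grip_force: 0.0
```

```bash
python3 - <<'E'
from h import *
o=bot.get_obs();print(o["clock"],o["eef_pos"])
def crop(p,x0,y0,x1,y1,w,h): return cv2.resize(p["img"][y0:y1,x0:x1],(w,h),interpolation=cv2.INTER_CUBIC)
S=bot.read_camera("side");T=bot.read_camera("top")
for n,p in(("s",S),("t",T)):
    print(n,proj(p,o["eef_pos"]))
cv2.imwrite("pics/g1.png",np.hstack([crop(S,330,220,400,300,350,400),crop(T,360,180,440,250,400,350)[:400] if 0 else cv2.copyMakeBorder(crop(T,360,180,440,250,400,350),0,50,0,0,0)]))
E
```

```text
5.3 [ 0.45303127 -0.25968665  0.11575613]
s [364.26737518 259.9393243 ]
t [402.16926525 216.93549692]
```

View pics/g1.png

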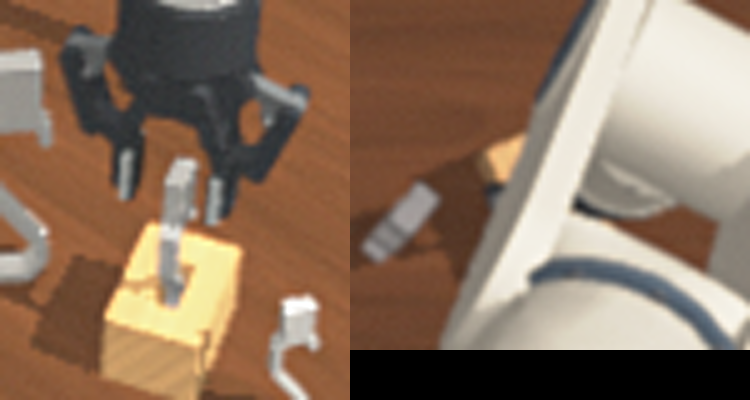

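>>> drive_tool([
  [[0.05,0.17,0],[0,0,0],0],
  [[0,0,0],[0,0,0],-0.5],
  [[0,0,0],[0,0,0],-1],
  [[0,0,0],[0,0,0],-1],
  [[0,0,0],[0,0,0],-1],
  [[0,0,0],[0,0,0],-1],
], grip_force=30)

```text
clock: 6.0
eef_pos: [0.4582, -0.265, 0.1187]
tool_rot: [-180.0, -0.0, 20.5]
wrist_force: [-1.2, 3.8, 7.7]
grip_width: 0.137
grip_force: 29.8
```

```bash
python3 - <<'E'
from h import *
o=bot.get_obs();print(o["clock"],o["eef_pos"],o["grip_width"]*85,o["grip_force"],o["tool_rot"])
plan([.4562,-.264,.275],20,n=7)
print()
plan([.577,.009,.275],8,pos=[.4562,-.264,.275],n=12)
E
```

```text
6.0 [ 0.45815521 -0.26502787  0.11869333] 11.659539574808104 29.757147431373596 [-1.79971219e+02 -3.58411343e-02  2.04770265e+01]
[-0.01, -0.01, -0.74] [-0.0, -0.0, 0.01]
[-0.01, -0.01, -0.74] [-0.0, -0.0, 0.01]
[-0.01, -0.01, -0.74] [-0.0, -0.0, 0.01]
[-0.01, -0.01, -0.74] [-0.0, -0.0, 0.01]
[-0.01, -0.01, -0.74] [-0.0, -0.0, 0.01]
[-0.01, -0.01, -0.74] [-0.0, -0.0, 0.01]
[-0.01, -0.01, -0.74] [-0.0, -0.0, 0.01]

[0.58, -0.59, 0.0] [-0.0, -0.0, 0.21]
[0.57, -0.6, 0.0] [-0.0, -0.0, 0.21]
[0.56, -0.61, 0.0] [-0.0, -0.0, 0.21]
[0.55, -0.62, 0.0] [-0.0, -0.0, 0.21]
[0.54, -0.63, 0.0] [-0.0, -0.0, 0.21]
[0.52, -0.64, 0.0] [-0.0, -0.0, 0.21]
[0.51, -0.65, 0.0] [-0.0, -0.0, 0.21]
[0.5, -0.66, 0.0] [-0.0, -0.0, 0.21]
[0.49, -0.67, 0.0] [-0.0, -0.0, 0.21]
[0.48, -0.68, 0.0] [-0.0, -0.0, 0.21]
[0.46, -0.69, 0.0] [-0.0, -0.0, 0.21]
[0.45, -0.7, 0.0] [-0.0, -0.0, 0.21]
```

>>> drive_tool([
  [[0,0,-0.3],[0,0,0],-1],
  [[0,0,-0.7],[0,0,0],-1],
  [[0,0,-0.9],[0,0,0],-1],
  [[0,0,-0.9],[0,0,0],-1],
  [[0,0,-0.9],[0,0,0],-1],
  [[0,0,-0.9],[0,0,0],-1],
  [[0,0,-0.68],[0,0,0],-1],
  [[0,0,0],[0,0,0],-1],
])

```text
clock: 6.8
eef_pos: [0.4593, -0.2663, 0.2797]
tool_rot: [179.7, -0.2, 20.5]
wrist_force: [0.2, 0.4, -0.7]
grip_width: 0.133
grip_force: 30.8
```

>>> drive_tool([
  [[0.58,-0.59,0],[0,0,0.21],-1],
  [[0.57,-0.6,0],[0,0,0.21],-1],
  [[0.56,-0.61,0],[0,0,0.21],-1],
  [[0.55,-0.62,0],[0,0,0.21],-1],
  [[0.54,-0.63,0],[0,0,0.21],-1],
  [[0.52,-0.64,0],[0,0,0.21],-1],
  [[0.51,-0.65,0],[0,0,0.21],-1],
])

```text
clock: 7.5
eef_pos: [0.5286, -0.1058, 0.2752]
tool_rot: [-180.0, 0.1, 13.1]
wrist_force: [0.1, 0.4, -2.4]
grip_width: 0.131
grip_force: 30.8
```

>>> drive_tool([
  [[0.5,-0.66,0],[0,0,0.21],-1],
  [[0.49,-0.67,0],[0,0,0.21],-1],
  [[0.48,-0.68,0],[0,0,0.21],-1],
  [[0.46,-0.69,0],[0,0,0.21],-1],
  [[0.3,-0.5,0],[0,0,0.21],-1],
  [[0,0,0],[0,0,0],-1],
  [[0,0,0],[0,0,0],-1],
])

```text
clock: 8.2
eef_pos: [0.5753, 0.0003, 0.2753]
tool_rot: [180.0, 0.1, 8.0]
wrist_force: [0.5, -0.3, -0.6]
grip_width: 0.133
grip_force: 30.8
```

```bash
python3 - <<'E'
from h import *
o=bot.get_obs();print(o["clock"],o["eef_pos"],o["grip_width"]*85,o["grip_force"],o["tool_rot"],o["wrist_force"])
def crop(p,x0,y0,x1,y1,w,h): return cv2.resize(p["img"][y0:y1,x0:x1],(w,h),interpolation=cv2.INTER_CUBIC)
S=bot.read_camera("side");T=bot.read_camera("top")
import pickle;pickle.dump({"S":S,"T":T,"o":o},open("D2.pkl","wb"))
for n,p in(("s",S),("t",T)):
    q=np.array(o["eef_pos"]);print(n,proj(p,q),proj(p,q-[0,0,.0137]),proj(p,q-[0,0,.1067]))
cv2.imwrite("pics/g2.png",np.hstack([crop(S,280,110,360,210,480,600),crop(T,280,120,360,270,320,600)]))
E
```

```text
8.2 [5.75305368e-01 3.01943125e-04 2.75284441e-01] 11.29154290727327 30.78452467918396 [1.79989736e+02 1.01116431e-01 7.97556681e+00] [ 0.5236636  -0.31631144 -0.55189632]
s [325.12484761 158.74907807] [325.09409906 162.4668355 ] [324.89399334 186.66130117]
t [320.08474158 171.36652672] [320.14506834 172.35180145] [320.52287006 178.52217215]
```

View pics/g2.png

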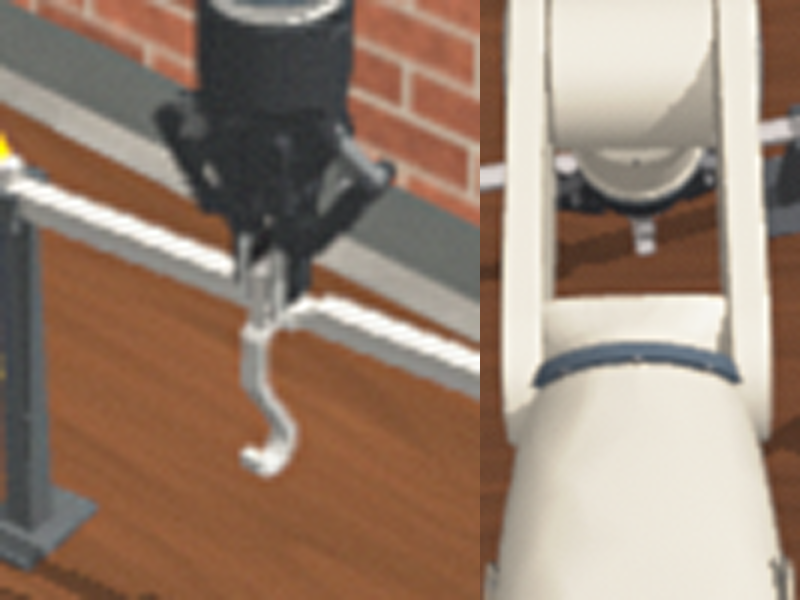

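The picture shows the hook held upright with the lower curl's mouth towards the robot (bottom at side px 324,188.7). The bar and notch are just beyond it at about (330,160).

>>> drive_tool([
  [[0,-0.1,-0.13],[0,0,0],-1],
  [[0.2,-0.1,0],[0,0,0],-1],
  [[0.2,-0.09,0],[0,0,0],-1],
  [[0.2,0,0],[0,0,0],-1],
  [[0.2,0,0],[0,0,0],-1],
  [[0.2,0,0],[0,0,0],-1],
  [[0.2,0,0],[0,0,0],-1],
  [[0,0,0],[0,0,0],-1],
])

```text
clock: 9.1
eef_pos: [0.6112, 0.014, 0.28]
tool_rot: [180.0, -0.0, 7.9]
wrist_force: [-0.6, -0.2, -1.3]
grip_width: 0.132
grip_force: 30.7
```

```bash
python3 - <<'E'
from h import *
o=bot.get_obs();print(o["clock"],o["eef_pos"],o["wrist_force"],o["torque"])
E
```

```text
9.1 [0.61123218 0.01400755 0.28000696] [-0.56498263 -0.16797627 -1.25490805] [ 0.02250589 -0.00684043 -0.04280033]
```

>>> drive_tool([
  [[0.16,0,0],[0,0,0],-1],
  [[0.15,0,0],[0,0,0],-1],
  [[0,0,0],[0,0,0],-1],
  [[0,0,0.13],[0,0,0],-1],
  [[0,0,0.13],[0,0,0],-1],
  [[0,0,0.1],[0,0,0],-1],
  [[0,0,0],[0,0,0],-1],
])

```text
clock: 9.8
eef_pos: [0.6192, 0.0152, 0.2687]
tool_rot: [-180.0, 0.1, 7.9]
wrist_force: [0.5, 0.5, -0.4]
grip_width: 0.136
grip_force: 30.7
```

```bash
python3 - <<'E'
from h import *
o=bot.get_obs();print(o["clock"],o["eef_pos"],o["wrist_force"],o["torque"])
S=bot.read_camera("side")
cv2.imwrite("pics/g3.png",cv2.resize(S["img"][130:200,295:365],(560,560),interpolation=cv2.INTER_CUBIC))
E
```

```text
9.8 [0.61919012 0.01521028 0.26868381] [ 0.510996    0.53333959 -0.38706462] [ 0.05010761 -0.02806568 -0.01179367]
```

View pics/g3.png

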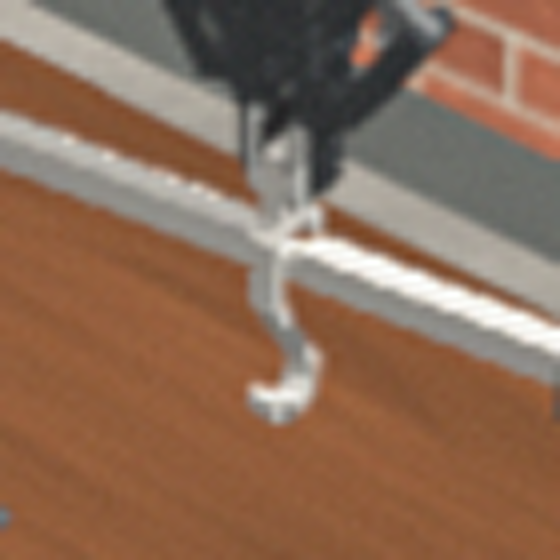

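The picture shows the hook straddling the bar at the notch, its crown just above it (about px 329,158). Next I lower it gently.

>>> drive_tool([
  [[0,0,0.05],[0,0,0],-1],
  [[0,0,0.04],[0,0,0],-1],
  [[0,0,0.04],[0,0,0],-1],
  [[0,0,0],[0,0,0],-1],
])

```text
clock: 10.25
eef_pos: [0.6196, 0.0152, 0.2653]
tool_rot: [-180.0, 0.0, 7.9]
wrist_force: [0.0, -0.7, -1.6]
grip_width: 0.136
grip_force: 30.7
```

>>> drive_tool([
  [[0,0,0.04],[0,0,0],-1],
  [[0,0,0],[0,0,0],-1],
])

```text
clock: 10.45
eef_pos: [0.6196, 0.0153, 0.2641]
tool_rot: [-180.0, 0.0, 7.9]
wrist_force: [0.1, -0.9, -0.3]
grip_width: 0.128
grip_force: 30.7
```

>>> drive_tool([
  [[0,0,0.04],[0,0,0],-1],
  [[0,0,0.0],[0,0,0],-1],
])

```text
clock: 10.65
eef_pos: [0.6196, 0.0153, 0.2629]
tool_rot: [-180.0, 0.0, 7.9]
wrist_force: [-0.5, 0.1, -2.7]
grip_width: 0.134
grip_force: 30.7
```

>>> drive_tool([
  [[0,0,0.04],[0,0,0],-1],
  [[0,0,0],[0,0,0],-1],
])

```text
clock: 10.85
eef_pos: [0.6196, 0.0153, 0.2617]
tool_rot: [-180.0, 0.0, 7.9]
wrist_force: [0.6, 0.1, -0.9]
grip_width: 0.13
grip_force: 30.7
```

>>> drive_tool([
  [[0,0,0.04],[0,0,0],-1],
  [[0,0,0.0],[0,0,0],-1],
])

```text
clock: 11.05
eef_pos: [0.6195, 0.0152, 0.2605]
tool_rot: [-180.0, 0.0, 7.9]
wrist_force: [0.5, 0.2, -1.0]
grip_width: 0.135
grip_force: 30.7
```

>>> drive_tool([
  [[0,0,0.03],[0,0,0],-1],
  [[0,0,0],[0,0,0],-1],
])

```text
clock: 11.25
eef_pos: [0.6196, 0.0153, 0.2596]
tool_rot: [-180.0, 0.0, 7.9]
wrist_force: [-0.1, 0.9, -1.1]
grip_width: 0.133
grip_force: 30.7
```

>>> drive_tool([
  [[0,0,0.03],[0,0,0],-1],
  [[0,0,0],[0,0,0],-1],
])

```text
clock: 11.45
eef_pos: [0.6196, 0.0153, 0.2588]
tool_rot: [-180.0, 0.0, 7.9]
wrist_force: [-0.3, -1.0, -1.8]
grip_width: 0.134
grip_force: 30.7
```

>>> drive_tool([
  [[0,0,0.03],[0,0,0],-1],
  [[0,0,0.0],[0,0,0],-1],
])

```text
clock: 11.65
eef_pos: [0.6196, 0.0152, 0.2578]
tool_rot: [-180.0, 0.0, 7.9]
wrist_force: [0.2, -0.4, -1.5]
grip_width: 0.132
grip_force: 30.7
```

>>> drive_tool([
  [[0,0,0.03],[0,0,0],-1],
  [[0,0,0],[0,0,0],-1],
])

```text
clock: 11.85
eef_pos: [0.6196, 0.0153, 0.2569]
tool_rot: [-180.0, 0.0, 7.9]
wrist_force: [0.1, -0.8, -2.3]
grip_width: 0.132
grip_force: 30.7
```

>>> drive_tool([
  [[0,0,0.03],[0,0,0],-1],
  [[0,0,0.0],[0,0,0],-1],
])

```text
clock: 12.05
eef_pos: [0.6196, 0.0152, 0.256]
tool_rot: [-180.0, 0.0, 7.9]
wrist_force: [-0.2, 0.4, -1.6]
grip_width: 0.133
grip_force: 30.7
```

>>> drive_tool([
  [[0,0,0.03],[0,0,0],-1],
  [[0,0,0],[0,0,0],-1],
])

```text
clock: 12.25
eef_pos: [0.6197, 0.0152, 0.2553]
tool_rot: [180.0, -0.0, 7.9]
wrist_force: [0.4, 0.5, -1.8]
grip_width: 0.133
grip_force: 30.9
```

>>> drive_tool([
  [[0,0,0.02],[0,0,0],-1],
  [[0,0,0.0],[0,0,0],-1],
])

```text
clock: 12.45
eef_pos: [0.6199, 0.0153, 0.2549]
tool_rot: [180.0, -0.0, 7.9]
wrist_force: [0.4, -0.2, 0.1]
grip_width: 0.132
grip_force: 31.0
```

```bash
python3 - <<'E'
from h import *
o=bot.get_obs();print(o["clock"],o["eef_pos"],o["wrist_force"],o["torque"])
S=bot.read_camera("side")
cv2.imwrite("pics/g4.png",cv2.resize(S["img"][130:200,295:365],(560,560),interpolation=cv2.INTER_CUBIC))
E
```

```text
12.45 [0.61990394 0.01528058 0.25487183] [ 0.40516443 -0.16425019  0.05787037] [ 0.03633555 -0.13355775  0.00617222]
```

View pics/g4.png

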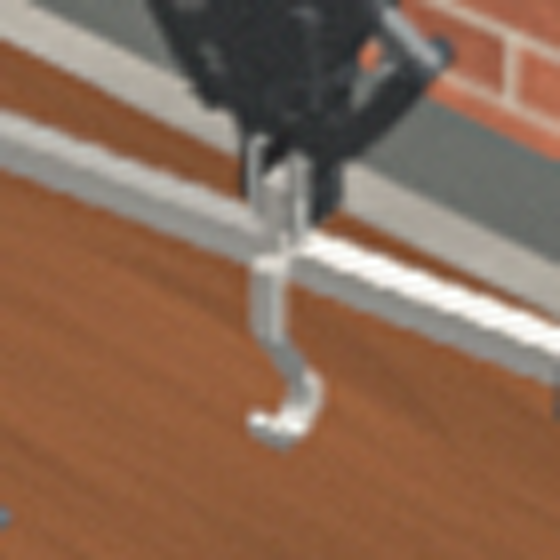

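The hook is at notch depth (bottom now about px 330,185, with the crown sunk into the bar) and there is light contact. One more small step, then I release.

>>> drive_tool([
  [[0,0,0.02],[0,0,0],-1],
  [[0,0,0.0],[0,0,0],-1],
])

```text
clock: 12.7
eef_pos: [0.62, 0.0153, 0.2544]
tool_rot: [180.0, -0.1, 7.9]
wrist_force: [1.3, -0.4, 1.4]
grip_width: 0.131
grip_force: 31.2
```

>>> drive_tool([
  [[0,0,0],[0,0,0],-0.65],
  [[0,0,0],[0,0,0],-0.55],
  [[0,0,0],[0,0,0],-0.45],
  [[0,0,0],[0,0,0],-0.4],
  [[0,0,0],[0,0,0],-0.4],
])

```text
clock: 13.2
eef_pos: [0.6195, 0.0153, 0.254]
tool_rot: [-180.0, 0.0, 7.9]
wrist_force: [-0.1, -0.7, -0.1]
grip_width: 0.295
grip_force: 0.0
```

```bash
python3 - <<'E'
from h import *
o=bot.get_obs();print(o["clock"],o["eef_pos"],o["wrist_force"],o["torque"])
S=bot.read_camera("side")
cv2.imwrite("pics/g5.png",cv2.resize(S["img"][130:200,295:365],(560,560),interpolation=cv2.INTER_CUBIC))
E
```

```text
13.2 [0.61954806 0.0152518  0.25401727] [-0.10125674 -0.72906321 -0.14433377] [-0.01367079 -0.01499439 -0.06958827]
```

View pics/g5.png

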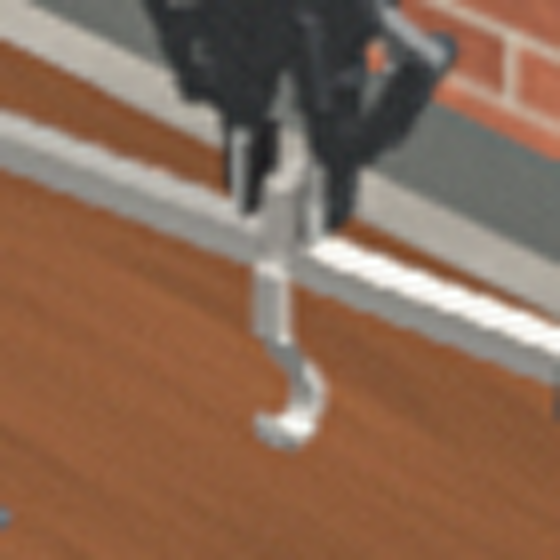

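The fingers are clear of the tab, and the hook hangs upright in the notch (bottom about px 331,186).

>>> drive_tool([
  [[0,0,-0.2],[0,0,0],-0.4],
  [[0,0,-0.5],[0,0,0],-0.4],
  [[0,0,-0.9],[0,0,0],-0.4],
  [[0,0,-0.9],[0,0,0],-0.2],
  [[0,0,-0.5],[0,0,0],0],
  [[-0.5,0,0],[0,0,0],0],
  [[-1,0,0],[0,0,0],0],
])

```text
clock: 13.95
eef_pos: [0.576, 0.0092, 0.3449]
tool_rot: [180.0, -0.1, 7.9]
wrist_force: [-0.5, 0.1, -0.1]
grip_width: 0.497
grip_force: 0.0
```

```bash
python3 - <<'E'
from h import *
import pickle
D=pickle.load(open("D.pkl","rb"));S,T=D["side"],D["top"]
S2=bot.read_camera("side")
print("hook now",[np.round(np.array(r["box"])*[640,400,640,400],1).tolist() for r in bot.recognise("hook",S2)[:4]])
# rim centre (top view ellipse) at z=.07 ; rim ellipse px extents
c=atz(T,246,215.5,.07);print("rim",c)
# grip mask by orange colour in both views
for n,p,(x0,y0,x1,y1) in(("side",S,(222,190,248,220)),("top",T,(238,220,262,252))):
    im=p["img"][y0:y1,x0:x1];h=cv2.cvtColor(im,cv2.COLOR_BGR2HSV)
    m=((h[...,1]>110)&(h[...,2]>170)).astype(np.uint8)
    k,l,st,ce=cv2.connectedComponentsWithStats(m);i=1+st[1:,4].argmax();ys,xs=np.nonzero(l==i)
    print(n,st[i],ce[i]+[x0,y0],np.cov(xs,ys).round(2).tolist())
    if n=="top":
        f=np.polyfit(ys+y0,xs+x0,1);a,b=[atz(T,np.polyval(f,v),v,.066) for v in(ys.min()+y0,ys.max()+y0+.5)];d=a-b;print("grip",a,b,"yaw",np.degrees(np.arctan2(d[1],d[0])))
o=bot.get_obs();print(o["clock"],o["eef_pos"])
E
```

```text
hook now [[322.0, 229.3, 340.8, 280.0], [326.6, 144.8, 335.4, 186.2]]
rim [0.47524268 0.25289762 0.07      ]
side [ 7  9 15 16 88] [236.78409091 205.81818182] [[13.32, -7.89], [-7.89, 11.78]]
top [ 8  8  7 18 93] [248.69892473 236.51612903] [[2.65, 3.15], [3.15, 26.36]]
grip [0.43365939 0.24778659 0.066     ] [0.37548437 0.24058288 0.066     ] yaw 7.058901595421771
14.05 [0.57259153 0.00876858 0.34482315]
```

```bash
python3 - <<'E'
from h import *
plan([.4055,.2443,.13],7,15,n=13)
print(); R=Ro.from_euler('xyz',[180,0,7],degrees=True)*Ro.from_euler('y',15,degrees=True)
print(R.inv().apply([0,0,-1]))
E
```

```text
[-0.34, -0.66, 0.55] [-0.0, 0.23, 0.01]
[-0.35, -0.66, 0.54] [-0.0, 0.23, 0.01]
[-0.36, -0.66, 0.54] [-0.0, 0.23, 0.01]
[-0.38, -0.66, 0.53] [-0.0, 0.23, 0.01]
[-0.39, -0.66, 0.52] [-0.0, 0.23, 0.01]
[-0.4, -0.66, 0.51] [-0.0, 0.23, 0.01]
[-0.41, -0.65, 0.5] [-0.0, 0.23, 0.01]
[-0.42, -0.65, 0.5] [-0.0, 0.23, 0.01]
[-0.43, -0.65, 0.49] [-0.0, 0.23, 0.01]
[-0.44, -0.65, 0.48] [-0.0, 0.23, 0.01]
[-0.45, -0.65, 0.47] [-0.0, 0.23, 0.01]
[-0.46, -0.65, 0.46] [-0.0, 0.23, 0.01]
[-0.47, -0.65, 0.45] [-0.0, 0.23, 0.01]

[-2.58819045e-01 -1.24900090e-16  9.65925826e-01]
```

>>> drive_tool([
  [[-0.34,-0.66,0.55],[0,0.23,0.01],0],
  [[-0.35,-0.66,0.54],[0,0.23,0.01],0],
  [[-0.36,-0.66,0.54],[0,0.23,0.01],0],
  [[-0.38,-0.66,0.53],[0,0.23,0.01],0],
  [[-0.39,-0.66,0.52],[0,0.23,0.01],0],
  [[-0.4,-0.66,0.51],[0,0.23,0.01],0],
  [[-0.41,-0.65,0.5],[0,0.23,0.01],0],
])

```text
clock: 14.75
eef_pos: [0.485, 0.1373, 0.2287]
tool_rot: [-180.0, -8.2, 7.5]
wrist_force: [0.3, -0.0, 0.2]
grip_width: 0.501
grip_force: 0.0
```

>>> drive_tool([
  [[-0.42,-0.65,0.5],[0,0.23,0.01],0],
  [[-0.43,-0.65,0.49],[0,0.23,0.01],0],
  [[-0.44,-0.65,0.48],[0,0.23,0.01],0],
  [[-0.45,-0.65,0.47],[0,0.23,0.01],0],
  [[-0.46,-0.65,0.46],[0,0.23,0.01],0],
  [[-0.47,-0.65,0.45],[0,0.23,0.01],0],
  [[0,0,0],[0,0,0],0],
  [[0,0,0],[0,0,0],0],
])

```text
clock: 15.55
eef_pos: [0.408, 0.2451, 0.1297]
tool_rot: [-179.9, -14.9, 7.3]
wrist_force: [0.2, -0.3, -0.1]
grip_width: 0.5
grip_force: 0.0
```

```bash
python3 - <<'E'
from h import *
o=bot.get_obs();print(o["clock"],o["eef_pos"],o["tool_rot"],o["qpos"])
plan([.4055,.2443,.036],7,15,n=4)
S=bot.read_camera("side");print("pail",[np.round(np.array(r["box"])*[640,400,640,400],1).tolist() for r in bot.recognise("pail",S)[:2]],proj(S,o["eef_pos"]))
E
```

```text
15.55 [0.4080136  0.24506043 0.1297486 ] [-179.92796859  -14.93402253    7.33815483] [ 35.84324994   9.3119955  126.2214048  -13.32026118  31.93904552
 129.04372516]
[-0.22, 0.0, 0.75] [-0.01, 0.0, 0.02]
[-0.22, 0.0, 0.75] [-0.01, 0.0, 0.02]
[-0.22, 0.0, 0.75] [-0.01, 0.0, 0.02]
[-0.22, 0.0, 0.75] [-0.01, 0.0, 0.02]
pail [[229.0, 183.1, 263.1, 216.8]] [234.98722815 187.99674742]
```

>>> drive_tool([
  [[-0.22,0,0.75],[0,0,0],0],
  [[-0.22,0,0.75],[0,0,0],0],
  [[-0.22,0,0.75],[0,0,0],0],
  [[-0.22,0,0.75],[0,0,0],0],
  [[0,0,0],[0,0,0],0],
  [[0,0,0],[0,0,0],0],
])

```text
clock: 16.25
eef_pos: [0.4063, 0.244, 0.0364]
tool_rot: [-179.9, -15.0, 7.2]
wrist_force: [0.1, 0.6, -0.2]
grip_width: 0.501
grip_force: 0.0
```

>>> drive_tool([
  [[0,0,0],[0,0,0],-0.5],
  [[0,0,0],[0,0,0],-0.8],
  [[0,0,0],[0,0,0],-1],
  [[0,0,0],[0,0,0],-1],
  [[0,0,0],[0,0,0],-1],
  [[0,0,0],[0,0,0],-1],
], grip_force=80)

```text
clock: 16.85
eef_pos: [0.4065, 0.2448, 0.0371]
tool_rot: [-179.9, -15.1, 7.2]
wrist_force: [-0.2, -2.8, 9.0]
grip_width: 0.147
grip_force: 78.8
```

>>> drive_tool([
  [[0.05,0,-0.2],[0,0,0],-1],
  [[0.1,0,-0.37],[0,0,0],-1],
  [[0.1,0,-0.37],[0,0,0],-1],
  [[0,0,0],[0,0,0],-1],
  [[0,0,0],[0,0,0],-1],
])

```text
clock: 17.35
eef_pos: [0.4057, 0.2443, 0.0655]
tool_rot: [-179.9, -15.0, 7.2]
wrist_force: [0.4, 0.6, -1.1]
grip_width: 0.149
grip_force: 77.8
```

```bash
python3 - <<'E'
from h import *
import pickle
o=bot.get_obs();print(o["clock"],o["eef_pos"],o["tool_rot"],o["wrist_force"],o["torque"],o["grip_width"]*85)
S=bot.read_camera("side");T=bot.read_camera("top");pickle.dump((S,T,o),open("D3.pkl","wb"))
for p in(S,T):print([(n,np.round(np.array(r["box"])*[640,400,640,400],1).tolist()) for n in("pail","hook") for r in bot.recognise(n,p)[:3]])
cv2.imwrite("pics/all.png",np.hstack([cv2.resize(S["img"][150:230,215:295],(400,400),interpolation=cv2.INTER_CUBIC),cv2.resize(T["img"][170:250,210:290],(400,400),interpolation=cv2.INTER_CUBIC)]))
E
```

```text
17.35 [0.4056571  0.24434267 0.06551268] [-179.88240735  -15.00288131    7.22126194] [ 0.41689352  0.55878317 -1.12564215] [-0.04700126  0.33017731 -0.01418593] 12.65925259913178
[('pail', [229.5, 172.0, 262.0, 212.2]), ('hook', [324.3, 229.4, 340.7, 277.4]), ('hook', [384.2, 277.1, 391.9, 308.4]), ('hook', [327.2, 148.3, 334.1, 186.2])]
[('pail', [228.2, 200.1, 258.8, 235.2]), ('hook', [422.2, 213.8, 429.8, 218.5]), ('hook', [311.3, 155.1, 316.7, 170.2]), ('hook', [409.8, 114.9, 438.6, 177.1])]
```

```bash
python3 - <<'E'
from h import *
plan([.492,-.0027,.103],8,15,n=12)
E
```

```text
[0.17, 0.71, -0.06] [0.0, 0.0, -0.01]
[0.17, 0.71, -0.06] [0.0, 0.0, -0.01]
[0.17, 0.71, -0.06] [0.0, 0.0, -0.01]
[0.17, 0.71, -0.06] [0.0, 0.0, -0.01]
[0.17, 0.71, -0.06] [0.0, 0.0, -0.01]
[0.17, 0.71, -0.07] [0.0, 0.0, -0.01]
[0.17, 0.71, -0.07] [0.0, 0.0, -0.01]
[0.17, 0.71, -0.07] [0.0, 0.0, -0.01]
[0.17, 0.71, -0.07] [0.0, 0.0, -0.01]
[0.17, 0.71, -0.07] [0.0, 0.0, -0.01]
[0.17, 0.71, -0.07] [0.0, 0.0, -0.01]
[0.17, 0.71, -0.07] [0.0, 0.0, -0.01]
```

>>> drive_tool([
  [[0.09,0.35,-0.04],[0,0,-0.01],-1],
  [[0.17,0.71,-0.07],[0,0,-0.01],-1],
  [[0.17,0.71,-0.07],[0,0,-0.01],-1],
  [[0.17,0.71,-0.07],[0,0,-0.01],-1],
  [[0.17,0.71,-0.07],[0,0,-0.01],-1],
  [[0.17,0.71,-0.07],[0,0,-0.01],-1],
  [[0.17,0.71,-0.07],[0,0,-0.01],-1],
  [[0.17,0.71,-0.07],[0,0,-0.01],-1],
])

```text
clock: 18.45
eef_pos: [0.4588, 0.0893, 0.0901]
tool_rot: [180.0, -14.9, 7.7]
wrist_force: [-0.1, -0.1, -1.6]
grip_width: 0.15
grip_force: 78.0
```

>>> drive_tool([
  [[0.17,0.71,-0.07],[0,0,-0.01],-1],
  [[0.17,0.71,-0.07],[0,0,-0.01],-1],
  [[0.17,0.71,-0.07],[0,0,-0.01],-1],
  [[0.17,0.71,-0.07],[0,0,-0.01],-1],
  [[0.09,0.36,-0.04],[0,0,-0.01],-1],
  [[0,0,0],[0,0,0],-1],
  [[0,0,0],[0,0,0],-1],
])

```text
clock: 19.15
eef_pos: [0.491, -0.0023, 0.1051]
tool_rot: [179.9, -14.9, 7.9]
wrist_force: [0.4, -1.4, -1.3]
grip_width: 0.148
grip_force: 77.9
```

```bash
python3 - <<'E'
from h import *
import pickle
o=bot.get_obs();e=np.array(o["eef_pos"]);print(o["clock"],e,o["tool_rot"],o["wrist_force"],o["torque"])
S=bot.read_camera("side");T=bot.read_camera("top");pickle.dump((S,T,o),open("D4.pkl","wb"))
for p in(S,T):print([(n,np.round(np.array(r["box"])*[640,400,640,400],1).tolist()) for n in("pail","hook") for r in bot.recognise(n,p)[:3]])
xd=np.array([.990,.139,0]);yd=np.array([-.139,.99,0]);b=e+69.3e-3*xd+[0,0,.0729]
im=cv2.resize(S["img"][125:225,290:370],(480,600),interpolation=cv2.INTER_CUBIC)
def dot(X,c):
    u,v=proj(S,X);q=(int((u-290+.5)*6),int((v-125+.5)*6));cv2.circle(im,q,2,c,-1)
for s in(-.03,0,.03):dot(b+yd*s,(0,0,255))
h=np.array([.620,.0153,.240])
for x,z in((0,-.088),(-.0135,-.076),(.0135,-.074),(-.0135,-.032)):dot(h+xd*x+[0,0,z],(255,0,0))
cv2.imwrite("pics/g6.png",im)
print(np.round(b,4))
E
```

```text
19.15 [ 0.49099863 -0.0022725   0.1051302 ] [179.92592652 -14.89514834   7.85937412] [ 0.42651997 -1.3683803  -1.266285  ] [-0.05682521  0.32539663  0.00999214]
[('pail', [299.4, 182.0, 332.2, 223.8]), ('hook', [324.3, 229.5, 340.5, 278.8]), ('hook', [385.0, 279.9, 393.3, 307.3]), ('hook', [410.8, 237.5, 478.4, 277.7])]
[('pail', [302.8, 170.6, 331.8, 200.4]), ('pail', [312.3, 152.8, 320.5, 168.9]), ('hook', [311.1, 152.0, 316.4, 170.3])]
[0.5596 0.0074 0.178 ]
```

View pics/g6.png

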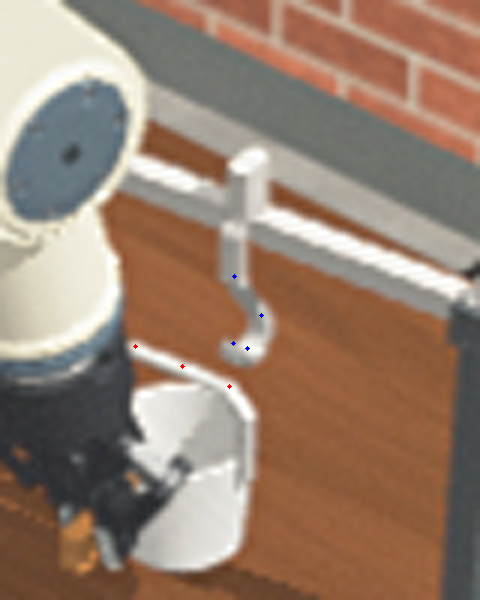

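The red bail dots lie on the real bail and the blue dots on the hook, so the model fits. Next I move the bail in to just short of the mouth.

>>> drive_tool([
  [[0.25,0,0.07],[0,0,0],-1],
  [[0.25,0,0.07],[0,0,0],-1],
  [[0.25,0,0.07],[0,0,0],-1],
  [[0.24,0,0.07],[0,0,0],-1],
  [[0.24,0,0.07],[0,0,0],-1],
  [[0.24,0,0.07],[0,0,0],-1],
  [[0,0,0],[0,0,0],-1],
  [[0,0,0],[0,0,0],-1],
])

```text
clock: 20.25
eef_pos: [0.5367, 0.0041, 0.1045]
tool_rot: [179.9, -14.9, 7.9]
wrist_force: [-0.2, 0.4, -1.9]
grip_width: 0.148
grip_force: 77.9
```

```bash
cat >> h.py <<'E'
def bail():
    o=bot.get_obs();e=np.array(o["eef_pos"]);d=e+69.3e-3*np.array([.990,.139,0])+[0,0,.0729]-[.620,.0153,.240]
    print(o["clock"],"bail in hook mm",np.round([1e3*(d[0]*.99+d[1]*.139),1e3*(-d[0]*.139+d[1]*.99),1e3*d[2]],1),"F",o["wrist_force"].round(1),"T",o["torque"].round(2))
E
python3 -c "from h import *;bail()"
```

```text
20.25 bail in hook mm [-14.7   0.5 -62.6] F [-0.2  0.4 -1.9] T [-0.03  0.34  0.02]
```

>>> drive_tool([
  [[0.08,0,0.09],[0,0,0],-1],
  [[0.08,0,0.1],[0,0,0],-1],
  [[0.07,0,0.09],[0,0,0],-1],
  [[0,0,0],[0,0,0],-1],
])

```text
clock: 20.65
eef_pos: [0.5458, 0.0053, 0.0981]
tool_rot: [179.9, -14.9, 7.9]
wrist_force: [0.2, -0.6, -1.4]
grip_width: 0.155
grip_force: 77.9
```

>>> drive_tool([
  [[0.04,0,0.11],[0,0,0],-1],
  [[0.04,0,0.11],[0,0,0],-1],
  [[0.04,0,0.11],[0,0,0],-1],
  [[0,0,0],[0,0,0],-1],
])

```text
clock: 21.05
eef_pos: [0.5516, 0.0061, 0.0893]
tool_rot: [179.9, -14.9, 7.9]
wrist_force: [-0.2, -0.2, -1.7]
grip_width: 0.146
grip_force: 77.9
```

```bash
python3 - <<'E'
from h import *
bail();S=bot.read_camera("side")
print([(n,np.round(np.array(r["box"])*[640,400,640,400],1).tolist()) for n in("pail","hook") for r in bot.recognise(n,S)[:3]])
E
```

```text
21.05 bail in hook mm [  0.3   0.4 -77.8] F [-0.2 -0.2 -1.7] T [ 0.01  0.28 -0.  ]
[('pail', [311.8, 182.5, 344.6, 217.2]), ('pail', [327.8, 147.3, 334.3, 186.6]), ('hook', [323.1, 231.7, 341.1, 275.0]), ('hook', [329.4, 149.1, 333.5, 186.4])]
```

>>> drive_tool([
  [[-0.02,0,0.06],[0,0,0],-1],
  [[-0.01,0,0.05],[0,0,0],-1],
  [[0,0,0],[0,0,0],-1],
])

```text
clock: 21.5
eef_pos: [0.5514, 0.006, 0.0861]
tool_rot: [179.9, -14.9, 7.9]
wrist_force: [0.4, 0.2, -2.3]
grip_width: 0.15
grip_force: 77.9
```

>>> drive_tool([
  [[-0.01,0,0.04],[0,0,0],-1],
  [[0,0,0],[0,0,0],-1],
  [[0,0,0],[0,0,0],-1],
])

```text
clock: 21.8
eef_pos: [0.5516, 0.0061, 0.0851]
tool_rot: [179.9, -14.9, 7.9]
wrist_force: [-0.9, 0.9, -1.6]
grip_width: 0.149
grip_force: 77.9
```

```bash
python3 -c "from h import *;bail()"
```

```text
21.8 bail in hook mm [  0.2   0.4 -82. ] F [-0.9  0.9 -1.6] T [-0.08  0.31 -0.03]
```

>>> drive_tool([
  [[-0.01,0,0.03],[0,0,0],-1],
  [[0,0,0],[0,0,0],-1],
])

```text
clock: 22.0
eef_pos: [0.5515, 0.006, 0.0841]
tool_rot: [179.9, -14.9, 7.9]
wrist_force: [0.0, -0.2, -1.9]
grip_width: 0.149
grip_force: 78.0
```

>>> drive_tool([
  [[-0.01,0,0.03],[0,0,0],-1],
  [[0,0,0],[0,0,0],-1],
])

```text
clock: 22.2
eef_pos: [0.5519, 0.006, 0.0834]
tool_rot: [179.9, -15.0, 7.9]
wrist_force: [-0.7, 0.2, -0.1]
grip_width: 0.15
grip_force: 78.3
```

```bash
python3 -c "from h import *;bail()"
```

```text
22.2 bail in hook mm [  0.6   0.3 -83.7] F [-0.7  0.2 -0.1] T [-0.03  0.11 -0.05]
```

Contact is felt: the moment dropped from 0.31 to 0.11 N m with the bail at -83.7 mm, where the curl should carry it. I release slowly.

>>> drive_tool([
  [[0,0,0],[0,0,0],-0.68],
  [[0,0,0],[0,0,0],-0.6],
  [[0,0,0],[0,0,0],-0.5],
  [[0,0,0],[0,0,0],-0.35],
  [[0,0,0],[0,0,0],-0.2],
  [[0,0,0],[0,0,0],-0.1],
  [[0,0,0],[0,0,0],0],
])

```text
clock: 22.9
eef_pos: [0.5515, 0.006, 0.0832]
tool_rot: [179.9, -15.0, 7.9]
wrist_force: [-1.1, -0.1, -0.2]
grip_width: 0.497
grip_force: 0.0
```

```bash
python3 - <<'E'
from h import *
bail();S=bot.read_camera("side")
print([(n,np.round(np.array(r["box"])*[640,400,640,400],1).tolist()) for n in("pail","hook") for r in bot.recognise(n,S)[:3]])
E
```

```text
22.9 bail in hook mm [  0.2   0.4 -83.9] F [-1.1 -0.1 -0.2] T [-0.04  0.09  0.  ]
[('pail', [313.0, 182.4, 344.9, 217.2]), ('hook', [324.2, 229.5, 340.0, 278.2]), ('hook', [385.7, 277.3, 392.1, 307.0]), ('hook', [324.3, 146.5, 334.5, 185.3])]
```

>>> drive_tool([
  [[0,0,-0.1],[0,0,0],0],
  [[0,0,-0.2],[0,0,0],0],
  [[0,0,-0.4],[0,0,0],0],
  [[0,0,-0.6],[0,0,0],0],
  [[-0.3,0,-0.7],[0,0,0],0],
  [[-0.5,0,-0.7],[0,0,0],0],
  [[-0.8,0,-0.5],[0,0,0],0],
  [[-0.8,0,-0.3],[0,0,0],0],
])

```text
clock: 23.85
eef_pos: [0.4553, -0.0072, 0.168]
tool_rot: [179.9, -15.1, 7.9]
wrist_force: [0.7, -0.6, 0.1]
grip_width: 0.503
grip_force: 0.0
```

>>> drive_tool([
  [[-0.5,0,0],[0,0,0],0],
  [[-0.5,0,0],[0,0,0],0],
  [[0,0,0],[0,0,0],0],
  [[0,0,0],[0,0,0],0],
  [[0,0,0],[0,0,0],0],
  [[0,0,0],[0,0,0],0],
  [[0,0,0],[0,0,0],0],
  [[0,0,0],[0,0,0],0],
])

```text
clock: 24.65
eef_pos: [0.4273, -0.011, 0.1583]
tool_rot: [179.9, -14.9, 7.9]
wrist_force: [0.6, -0.9, 0.1]
grip_width: 0.499
grip_force: 0.0
```

```bash
python3 - <<'E'
from h import *
o=bot.get_obs();print(o["clock"],o["eef_pos"]);a=None
for i in range(6):
    S=bot.read_camera("side");c=S["img"][140:225,295:350].astype(int)
    if a is not None: print("diff",abs(c-a).mean().round(2),abs(c-a).max())
    a=c
print([(n,np.round(np.array(r["box"])*[640,400,640,400],1).tolist()) for n in("pail","hook") for r in bot.recognise(n,S)[:3]])
E
```

```text
24.65 [ 0.42727945 -0.01103781  0.15827374]
diff 1.56 56
diff 1.55 20
diff 1.57 42
diff 1.47 29
diff 1.53 41
[('pail', [311.7, 184.7, 345.9, 216.6]), ('hook', [324.0, 230.0, 337.4, 276.0]), ('hook', [383.5, 278.5, 392.3, 306.2]), ('hook', [324.9, 147.6, 335.1, 186.2])]
```

>>> drive_tool([
  [[0,0,0],[0,0,0],0],
  [[0,0,0],[0,0,0],0],
  [[0,0,0],[0,0,0],0],
  [[0,0,0],[0,0,0],0],
  [[0,0,0],[0,0,0],0],
  [[0,0,0],[0,0,0],0],
  [[0,0,0],[0,0,0],0],
  [[0,0,0],[0,0,0],0],
])

```text
clock: 25.85
eef_pos: [0.427, -0.0111, 0.1583]
tool_rot: [179.9, -15.0, 7.9]
wrist_force: [0.0, 0.2, -0.1]
grip_width: 0.498
grip_force: 0.0
```

>>> drive_tool([
  [[0,0,0],[0,0,0],0],
  [[0,0,0],[0,0,0],0],
  [[0,0,0],[0,0,0],0],
  [[0,0,0],[0,0,0],0],
  [[0,0,0],[0,0,0],0],
  [[0,0,0],[0,0,0],0],
  [[0,0,0],[0,0,0],0],
  [[0,0,0],[0,0,0],0],
])

```text
clock: 26.65
eef_pos: [0.427, -0.0111, 0.1583]
tool_rot: [179.9, -14.9, 7.9]
wrist_force: [0.8, -0.5, -0.2]
grip_width: 0.498
grip_force: 0.0
```

>>> drive_tool([
  [[0,0,0],[0,0,0],0],
  [[0,0,0],[0,0,0],0],
  [[0,0,0],[0,0,0],0],
  [[0,0,0],[0,0,0],0],
  [[0,0,0],[0,0,0],0],
  [[0,0,0],[0,0,0],0],
  [[0,0,0],[0,0,0],0],
  [[0,0,0],[0,0,0],0],
])

```text
clock: 27.45
eef_pos: [0.427, -0.0111, 0.1583]
tool_rot: [179.9, -14.9, 7.9]
wrist_force: [0.5, 0.1, -0.1]
grip_width: 0.497
grip_force: 0.0
```

```bash
python3 - <<'E'
from h import *
o=bot.get_obs();print(o["clock"]);L=[]
for i in range(8): L.append(bot.read_camera("side"))
I=np.array([p["img"].astype(float) for p in L])
s=I.std(0).mean(2);r=s[140:225,300:350];b=s[300:385,440:490]
print("std pail",r.mean(),np.percentile(r,99),"bg",b.mean(),np.percentile(b,99))
for p in L[-1:]:
  print([(n,np.round(np.array(r["box"])*[640,400,640,400],1).tolist()) for n in("pail","hook") for r in bot.recognise(n,p)[:3]])
h=np.array([.620,.0153,.046]);print("expected underside px",proj(p,h))
E
```

```text
27.45
std pail 1.2101128937577668 2.116526637773443 bg 1.3476664094963662 2.1311560780031686
[('pail', [311.1, 178.9, 343.8, 217.5]), ('pail', [322.6, 149.0, 337.7, 188.7]), ('hook', [321.6, 231.9, 339.3, 276.3]), ('hook', [384.2, 280.4, 393.3, 307.4]), ('hook', [328.7, 146.6, 335.5, 186.9])]
expected underside px [330.27981256 207.58238989]
```

Everything is still: image variation at the pail is down to the camera noise. The pail hangs at the expected spot, so I hand in.

```bash
python3 -c "
from plant import bot
print(bot.finish_job())"
```

```text
the job is handed in; nothing more can be done
None
```

I handed the job in at about 28 s of the 72 s limit. The hook sits released in the bar's notch with the pail hanging still from its lower curl. The hand-in returned no verdict, so this rests on the camera and force readings.

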